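# Stop the tube and press the guarded clamp lever

### The job

With closed fingertips push the square tube along the bed of the green fixture until its end sits against the steel end stop. Then reach down through the window in the top of the yellow guard and press the red lever fully down to clamp the tube, without touching the guard at any time. Only push and press: do not lift the tube, leave the nut, the paint can and the hammer where they are, and finish clear with the tube still against the stop.

Things in the scene. Friction and masses are not known exactly. Their poses are not given: they have to be found in the camera images.
- tube_tail (a point): Centre of the near end face of the loose square tube: the face to push on. 12.5 mm above the bed, whose surface is 30 mm above the table. The tube runs along y; +y points to the end stop, 50 to 100 mm beyond its head at the start. Sliding it takes a few newtons. The bed is 90 mm wide and reaches 300 mm to -y of the fixture's origin.
- tube_head (a point): Centre of the far end face of the tube (12.5 mm above the bed), 220 mm along the tube's +y from tube_tail. It meets stop_face when the tube is home.
- stop_face (a point): Centre of the rigid steel end stop's face that the tube must meet, 42.5 mm above the table, on the tube's line. Fixture axes: +y is the direction to push, z up. Two steel fences, 14 mm high above the bed and 28 mm apart, guide the tube over the last 215 mm before the stop; the tube's tail stays outside them.
- guard: Yellow-framed wire mesh cage on the green fixture; the robot must not touch it. Its origin (on the table) and axes are the fixture's. It spans x -90 to 115 mm, y -57 to 57 mm; its top is 150 mm above the table. Mesh closes all its faces but the window in the top and low slots in both y ends (under 72 mm above the table) where the tube passes.
- window (a point): Centre of the open window in the guard's top, at the height of the top of the guard (150 mm above the table). The opening is 90 mm along the fixture's x and 84 mm along its y, with a 10 mm thick, 15 mm wide frame round it.
- paddle (a point): Centre of the top face of the red paddle at the end of the clamp lever, 44 mm (x) by 40 mm (y), under the window: about 130 mm above the table when raised and 105 mm when fully down. It moves down, and about 2 mm to -x, as it is pressed.
- clamp_lever (a joint): Angle of the clamp lever: 0 raised (0 to 0.04 at the start), 0.2 rad fully down at its stop. It pivots 128 mm to +x of the paddle. It takes about 4 N on the paddle to press and stays where it is left.
- nut: Loose large steel hexagon nut, 46 mm across flats, 30 mm high, origin under its centre. Stands beside the fixture; leave alone.
- paint_can: Loose paint can, 56 mm diameter, 85 mm high, origin under its centre. Stands beside the fixture; leave alone.
- hammer: Loose hammer lying beyond the fixture; leave alone.
- tube: The loose square tube: aluminium-coloured, 25 x 25 mm in section, 220 mm long, about 0.3 kg, orange plugs closing both ends. Origin under its centre, on the bed; y axis along it.

How it is judged (in metres and radians):
On the way, in this order (a step that is already met when the one before it is completed fails the run):
1. the tube is against the end stop (within 4 mm), the lever still up (y of tube_head in the frame of stop_face between -0.004 and 0.003 m and distance between tube_head and stop_face below 0.006 m and value of joint clamp_lever below 0.1 rad), for 0.2 s.
2. the lever is pressed fully down (over 0.17 rad of 0.2) (value of joint clamp_lever above 0.17 rad), for 0.2 s.
At the end, for the whole second after the job is handed in: The tube's head is within 4 mm of the end stop and at rest, and the clamp lever is over 0.17 rad (of 0.2) down (y of tube_head in the frame of stop_face between -0.004 and 0.003 m and distance between tube_head and stop_face below 0.006 m and value of joint clamp_lever above 0.17 rad and linear speed of tube below 0.01 m/s); the robot touches nothing.
It fails at once if the robot touches the guard (over 0.5 N) (contact force between any of the arm, the fingers and guard above 0.5 N).
It fails at once if the tube is lifted or tipped off the bed (an end rises over 8 mm) (height (world z) of any of tube_head, tube_tail above 0.0505 m).
It fails at once if a bystander is moved over 10 mm (distance of any of nut, paint_can, hammer from where it was at the start of the episode above 0.01 m).
It also fails if it takes over 45 s, if anything falls off the work surface, if the arm or the gripper's body presses on something with over 40 N, if the wrist force passes 120 N, or if a joint passes its speed limit or range.

### The arm

A 6-joint arm with a two-finger parallel gripper is mounted at the origin on the work surface. World frame = base frame: x ahead of the robot, y to its left, z up, the work surface at z = 0. Lengths are in m, angles in degrees, forces in N, time in s.
With the tool pointing down it reaches from about 0.325 to 0.775 m from the base axis. Payload 5.5 kg.
Tool frame: the origin (TCP) lies at the very end of the fingers, on their centre line; the grasp point (between the pads) lies 19 mm behind it; z points along the fingers, y is the line along which they close (so a half turn about z gives the same grasp; the last joint's range is limited). The gripper opens to 85 mm and grips with 20 to 120 N. Pads are 22 mm wide; open, the fingers measure 114 mm over their backs; the gripper's body (76 mm by 85 mm) begins 54 mm behind the grasp point. The pads swing forward as they close: fully open they stand 13 mm farther back than shut.
Start: joints at [-75.04, 5.22, 70.514, -0, 104.267, -3.249], TCP at [0.187, -0.57, 0.231] pointing down, gripper open.
Joint ranges: [-164.24, 164.24], [-49.07, 125.15], [9.68, 141.18], [-86.29, 266.29], [3.28, 154.24], [-151.56, 151.56]. Speed limits (degrees/s): [147.25, 147.25, 172.46, 180, 180, 180].

### API

Orientations are given as a 3x3 rotation matrix whose columns are the frame's x, y, z axes.
In Python, from cell import env gives the robot as it stands.
- The arm moves only by the tool apply_moves, never from a script. Its argument "moves" is a list that holds one entry, the list of rows, each a list of 6 numbers: the shift along the tool's x, y, z in mm, then the turn, a rotation vector about the tool's x, y, z in rad. A call has exactly 10 rows; each row is the pose to reach, as a shift and turn from the pose commanded when the call began, along the tool's axes at that moment; what a row does not reach only later rows make up. A row lasts 1/8 s, in which the tool goes at most 62.5 mm and 10.7 degrees, less where a joint would pass 70% of its speed; a pose out of reach is approached as far as the arm can. A call with a gripper value outside its range is refused whole. "jaw" is the opening, from 0 (shut) to 1 (fully open), set as the call begins (left out, the last holds). The fingers move at their own pace and stop on an object; the grip force is fixed at half the most. Time passes only in rows, so rows that repeat a pose let the fingers close, or fill a call up. It gives the time, the measured TCP pose, the force, the opening and the grip force at its end, in the units of the state.
- env.get_obs(): the state, without advancing time (a new reading comes with each control period).
- env.snapshot(name): name is "scene" or "top" or "wrist"; returns the picture (400x640x3 uint8, blue, green, red); there is no depth.
- env.camera_info(name): a dict with "vfov" (degrees; the focal length in pixels is half the picture's height over the tangent of half this angle, whatever the lens; pixels are square), "cx", "cy" (the principal point, pixels), "k1" (the pictures are not rectified: a ray, as slopes to the right and down, at radius r is drawn at 1 + k1 r^2 times it, then the intrinsics apply), "T" (4x4, takes a point from camera to world coordinates). Camera axes: x right, y down, z forward; pixel columns grow to the right and rows downward; lengths in m; the calibration is good to about 2 mm. A picture is of the moment at which its call begins: read the wrist's pose just before it. camera_info takes no time and is no camera call; for the wrist camera it gives the pose at the moment of the call.
- env.sign_off(): hands the job in; it is judged then, once.
The state is a dict: "clock": time; "joints": joint angles; "joint_vel": joint speeds; "joint_torque": joint torques, N m; "position": TCP position; "orientation": TCP orientation; "force": force on the tool from outside, world axes, zero at the start; "wrist_torque": the same for the moment, N m; "gripper_width": finger opening in m; "finger_force": force on a finger pad.
Only numpy, scipy, OpenCV 4.12 (cv2) and the standard library are available. Lean on these libraries where they do the work, as an engineer would, in place of code of your own. Each camera call takes 0.05 s, during which the arm holds its last target. There are 200 camera calls.

## Working session

There is one attempt and no reset: what is moved stays moved. The work goes in short steps, Python scripts to look and compute and a tool call to move; the robot and the scene stay as the last step left them, time stands still between calls to the robot, and variables do not carry over. Pictures are saved under pics/ and viewed, at most 10 in all, crops included, and the job is handed in when it is done.

Besides the shell and the picture viewer there is one more tool, called after ">>>" as a command line: name --argument value ..., lists and objects as JSON in quotes. apply_moves: Moves the arm, as the interface text tells. Its arguments: {"type":"object","properties":{"moves":{"type":"array"},"jaw":{"type":"number"}},"required":["moves"]}

```bash
ls; mkdir -p pics; python3 - <<'E'
from cell import env
import cv2,numpy as np
o=env.get_obs();print(o['clock'],o['position'],o['orientation'],o['gripper_width'])
for n in("scene","top"):
    i=env.camera_info(n);print(n,i)
    cv2.imwrite(f"pics/{n}0.png",env.snapshot(n))
E
```

```text
pics
0.0 [ 0.1874203  -0.56969157  0.23014732] [[ 9.49916749e-01  3.12502647e-01 -5.14610994e-04]
 [ 3.12503059e-01 -9.49914963e-01  1.84438512e-03]
 [ 8.75385476e-05 -1.91282982e-03 -9.99998167e-01]] 0.08537942256578353
scene {'vfov': 43.19829481236106, 'cx': 320.30980601575703, 'cy': 198.96311280377446, 'k1': -0.07798745547192804, 'T': array([[ 0.59033194,  0.6471938 , -0.48233639,  1.10546218],
       [ 0.80715433, -0.4709817 ,  0.3559187 , -0.30230188],
       [ 0.00317676, -0.59943009, -0.80042081,  0.95976791],
       [ 0.        ,  0.        ,  0.        ,  1.        ]])}
top {'vfov': 57.69326452973937, 'cx': 320.1832467385698, 'cy': 199.4182458408996, 'k1': -0.02857470246100577, 'T': array([[ 0.08218195, -0.9688854 ,  0.23346778,  0.44661074],
       [-0.99661232, -0.08063811,  0.01616692,  0.07023819],
       [ 0.0031625 , -0.23400549, -0.97223013,  0.76156554],
       [ 0.        ,  0.        ,  0.        ,  1.        ]])}
```

View pics/scene0.png

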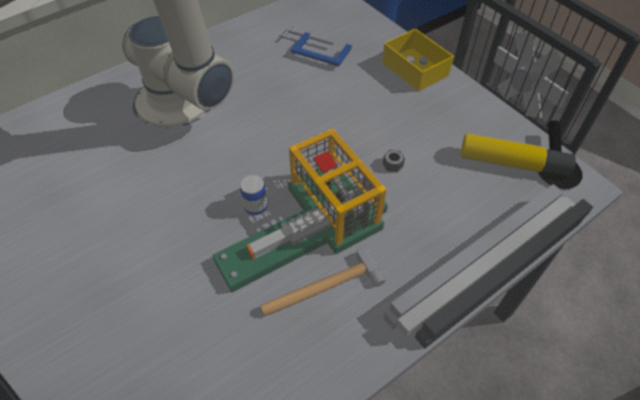

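View pics/top0.png

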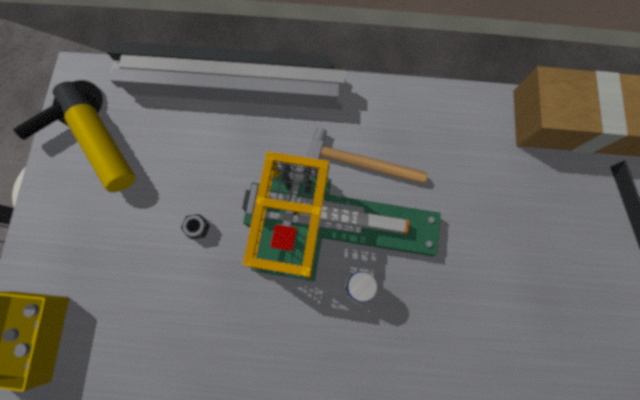

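Scene: guard around (338,185), tail plug near (250,250), red paddle (325,161), can (253,195), nut (394,160). Top: plug (407,226), paddle (284,237), guard quad (247..328, 153..275), can (362,287), bed end x≈440.

```bash
cat > h.py <<'E'
import numpy as np,cv2
def ray(i,px):
    f=200/np.tan(np.radians(i['vfov']/2))
    K=np.array([[f,0,i['cx']],[0,f,i['cy']],[0,0,1]])
    q=cv2.undistortPoints(np.array([[px]],float),K,np.array([i['k1'],0,0,0,0.]))[0,0]
    return i['T'][:3,3],i['T'][:3,:3]@np.array([q[0],q[1],1])
def plane(i,px,z):
    o,d=ray(i,px);return o+d*(z-o[2])/d[2]
def tri(i,p,j,q):
    a,u=ray(i,p);b,v=ray(j,q)
    s=np.linalg.lstsq(np.c_[u,-v],b-a,rcond=None)[0]
    P,Q=a+s[0]*u,b+s[1]*v
    return (P+Q)/2,np.linalg.norm(P-Q)
def mask(im,lo,hi):return cv2.inRange(cv2.cvtColor(im,cv2.COLOR_BGR2HSV),lo,hi)
def blobs(m,amin=8):
    n,l,s,c=cv2.connectedComponentsWithStats(m)
    return [(s[k,4],c[k].round(1).tolist(),s[k,:4].tolist()) for k in range(1,n) if s[k,4]>=amin]
def proj(i,P):
    f=200/np.tan(np.radians(i['vfov']/2));T=np.linalg.inv(i['T']);c=T[:3,:3]@P+T[:3,3]
    x,y=c[:2]/c[2];k=1+i['k1']*(x*x+y*y);return np.array([f*x*k+i['cx'],f*y*k+i['cy']])
E
python3 - <<'E'
from cell import env
from h import *
np.set_printoptions(precision=4,suppress=True)
I={n:env.camera_info(n) for n in("scene","top")}
M={n:cv2.imread(f"pics/{n}0.png") for n in I}
for n in I:
    print(n,"red",blobs(mask(M[n],(0,180,90),(5,255,255))),blobs(mask(M[n],(174,180,90),(180,255,255))))
    print("orange",blobs(mask(M[n],(6,140,120),(17,255,255)))[:12])
    print("yellow",blobs(mask(M[n],(18,180,120),(32,255,255)),60))
    print("green",blobs(mask(M[n],(60,90,30),(90,255,255)),60))
a=cv2.resize(M['top'][140:290,235:450],None,fx=3.7,fy=3.7,interpolation=cv2.INTER_CUBIC);cv2.imwrite('pics/topcrop.png',a)
E
```

```text
scene red [(np.int32(208), [325.3, 161.4], [315, 153, 21, 18])] []
orange [(np.int32(14), [330.9, 154.9], [328, 151, 7, 9]), (np.int32(23), [249.6, 249.3], [247, 245, 6, 10])]
yellow [(np.int32(67), [394.6, 49.6], [386, 41, 19, 18]), (np.int32(140), [432.3, 64.9], [411, 54, 42, 19]), (np.int32(1613), [338.4, 173.9], [290, 130, 95, 85]), (np.int32(1175), [506.3, 148.2], [465, 135, 82, 29])]
green [(np.int32(1097), [249.0, 260.5], [214, 231, 85, 55])]
top red [(np.int32(488), [283.2, 237.2], [271, 225, 25, 25])] []
orange [(np.int32(23), [406.6, 225.7], [405, 220, 4, 12])]
yellow [(np.int32(1808), [92.3, 143.9], [65, 105, 56, 83]), (np.int32(3311), [285.4, 214.8], [244, 152, 85, 125]), (np.int32(469), [27.2, 333.4], [0, 293, 45, 98])]
green [(np.int32(137), [279.2, 186.1], [272, 178, 18, 15]), (np.int32(3114), [387.2, 229.1], [311, 180, 129, 100]), (np.int32(978), [281.9, 244.2], [258, 219, 49, 45]), (np.int32(71), [283.0, 274.3], [260, 270, 45, 9])]
```

View pics/topcrop.png

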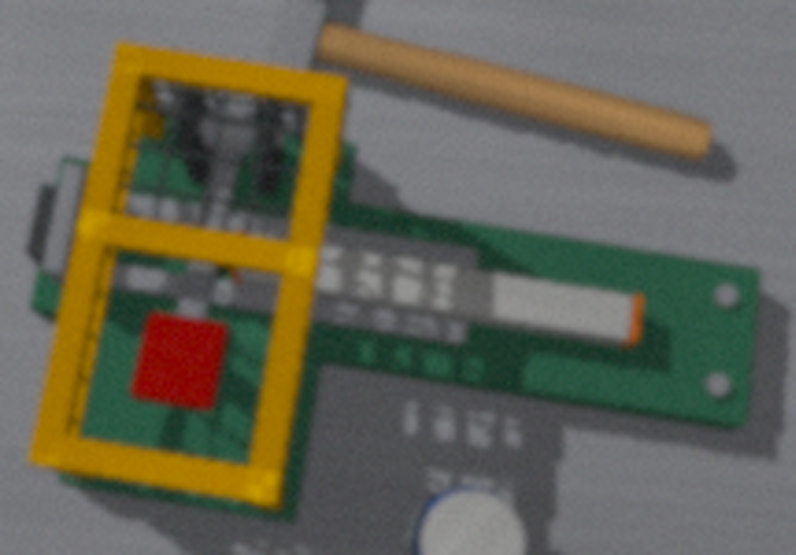

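Top crop: plug face at about (637,320), bed end corners (760,268)/(745,425), guard top corners (118,43),(350,78),(30,462), window corners (105,248),(285,270),(252,465),(82,437), paddle (182,361).

```bash
python3 - <<'E'
from cell import env
from h import *
np.set_printoptions(precision=4,suppress=True)
S,T=env.camera_info("scene"),env.camera_info("top")
c=lambda u,v:(235+(u+.5)/3.7-.5,140+(v+.5)/3.7-.5)
print("paddle",tri(S,(325.3,161.4),T,(283.2,237.2)))
print("tail",tri(S,(249.6,249.3),T,(406.6,225.7)),plane(T,(406.6,225.7),.0425))
P=lambda u,v,z:plane(T,c(u,v),z)
G=[P(118,43,.15),P(350,78,.15),P(278,505,.15),P(30,462,.15)];print("guard",*G,"sides",[np.linalg.norm(G[k]-G[k-1]).round(4) for k in range(4)], "mean",np.mean(G,0))
W=[P(105,248,.15),P(285,270,.15),P(252,465,.15),P(82,437,.15)];print("win",*W,"sides",[np.linalg.norm(W[k]-W[k-1]).round(4) for k in range(4)],np.mean(W,0))
b1,b2=P(760,268,.03),P(745,425,.03);print("bedend",b1,b2,np.linalg.norm(b1-b2))
e=P(350,206,.03);e2=P(522,402,.03)
ang=lambda d:np.degrees(np.arctan2(d[1],d[0]))
print("yaws(y dir) bed",ang(e-b1)-90,ang(e2-b2)-90,ang(b1-b2),"guard",ang(G[0]-G[1])-90,ang(G[1]-G[2]),ang(G[0]-G[3]),ang(W[3]-W[2])-90,ang(W[1]-W[2]))
t1,t2=P(497,270,.055),P(632,293,.055);t3,t4=P(494,318,.055),P(628,345,.055);print("tube yaw",ang(t1-t2)-90,ang(t3-t4)-90,(t2+t4)/2)
print("can",plane(T,(362,287),.085),"nut",plane(T,(194,226),.03))
E
```

```text
paddle (array([0.5257, 0.1395, 0.1242]), np.float64(0.001503230585016295))
tail (array([ 0.5775, -0.0945,  0.0504]), np.float64(0.002730552683056719)) [ 0.5796 -0.0951  0.0425]
guard [0.6739 0.1835 0.15  ] [0.6654 0.0702 0.15  ] [0.4623 0.0868 0.15  ] [0.4718 0.1996 0.15  ] sides [np.float64(0.2027), np.float64(0.1136), np.float64(0.2038), np.float64(0.1132)] mean [0.5683 0.135  0.15  ]
win [0.5725 0.1776 0.15  ] [0.569  0.0931 0.15  ] [0.4789 0.1    0.15  ] [0.4849 0.1776 0.15  ] sides [np.float64(0.0876), np.float64(0.0846), np.float64(0.0904), np.float64(0.0778)] [0.5263 0.1371 0.15  ]
bedend [ 0.616  -0.1663  0.03  ] [ 0.5282 -0.1587  0.03  ] 0.08818943688466425
yaws(y dir) bed -4.104066426731919 -1.2505661398971455 -4.9419024895507295 guard -4.30898202609059 -4.684671492324447 -4.5726441111357685 -4.430585528108352 -4.407692988873075
tube yaw -5.162514206070185 -6.866778929710719 [ 0.5768 -0.0889  0.055 ]
can [ 0.4524 -0.0076  0.085 ] nut [0.5453 0.3345 0.03  ]
```

>>> apply_moves --moves '[[[50,-30,0,0,0,0.04],[100,-60,0,0,0,0.08],[152,-89,0,0,0,0.12],[203,-118,0,0,0,0.16],[254,-148,0,0,0,0.2],[304,-178,0,0,0,0.24],[355,-207,0,0,0,0.28],[406,-237,0,0,0,0.32],[456,-266,0,0,0,0.36],[507,-296,0,0,0,0.396]]]' --jaw 0

```text
clock: 1.35
position: [0.5775, -0.1287, 0.2308]
orientation: [[0.997, -0.079, -0.001], [-0.079, -0.997, -0.0], [-0.001, 0.0, -1.0]]
force: [0.8, -0.6, 0.9]
gripper_width: 0.0001
finger_force: 0.0
```

```bash
python3 - <<'E'
from cell import env
from h import *
np.set_printoptions(precision=4,suppress=True)
o=env.get_obs();print(o['clock'],o['position'],o['orientation'],o['gripper_width'],o['force'])
i=env.camera_info("wrist");im=env.snapshot("wrist");print(i)
cv2.imwrite("pics/w1.png",im)
print(blobs(mask(im,(5,140,100),(17,255,255)),60))
E
```

```text
1.35 [ 0.5775 -0.1287  0.2308] [[ 0.9968 -0.0794 -0.0006]
 [-0.0794 -0.9968 -0.    ]
 [-0.0006  0.     -1.    ]] 0.00012248958596179323 [ 0.7586 -0.6391  0.9395]
{'vfov': 63.02512839663852, 'cx': 315.0267309688966, 'cy': 199.12375611686954, 'k1': -0.03610088242625398, 'T': array([[-0.0787, -0.9479, -0.3086,  0.6567],
       [-0.9969,  0.0749,  0.024 , -0.1348],
       [ 0.0004,  0.3095, -0.9509,  0.3732],
       [ 0.    ,  0.    ,  0.    ,  1.    ]])}
[(np.int32(143), [281.1, 177.3], [279, 163, 6, 29]), (np.int32(74), [70.5, 176.2], [67, 167, 8, 20])]
```

View pics/w1.png

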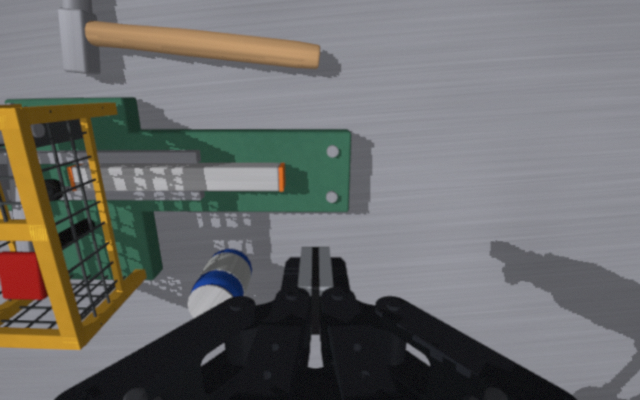

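Wrist view: tail plug at (281,177), head plug through the mesh at (70,176), bed end at column 350, shut fingertips at (316,250), can at (220,280).

```bash
python3 - <<'E'
from cell import env
from h import *
np.set_printoptions(precision=4,suppress=True)
i=env.camera_info("wrist");T=env.camera_info("top");S=env.camera_info("scene")
im=cv2.imread('pics/w1.png');m=mask(im,(5,140,100),(17,255,255))
print(plane(i,(281.1,177.3),.0425),plane(i,(70.5,176.2),.0425),tri(i,(281.1,177.3),T,(406.6,225.7)),tri(i,(281.1,177.3),S,(249.6,249.3)))
print(env.get_obs()['force'])
E
```

```text
[ 0.5797 -0.0862  0.0425] [0.5979 0.138  0.0425] (array([ 0.5799, -0.0901,  0.0526]), np.float64(0.006899559219638436)) (array([ 0.5823, -0.0928,  0.0581]), np.float64(0.009433852101121836))
[-3.0121  4.8543 -2.0962]
```

>>> apply_moves --moves '[[[-1,0,45,0,0,0],[-1,0,90,0,0,0],[-1,0,130,0,0,0],[-1,0,160,0,0,0],[-1,0,180,0,0,0],[-1,0,190,0,0,0],[-1,0,195,0,0,0],[-1,0,195,0,0,0],[-1,0,195,0,0,0],[-1,0,195,0,0,0]]]'

```text
clock: 2.65
position: [0.5761, -0.1304, 0.0372]
orientation: [[0.997, -0.078, 0.001], [-0.078, -0.997, -0.0], [0.001, 0.0, -1.0]]
force: [0.3, 0.2, -1.1]
gripper_width: -0.0002
finger_force: 0.0
```

```bash
python3 - <<'E'
from cell import env
from h import *
o=env.get_obs();print(o['clock'],o['position'].round(4),o['force'].round(1),o['joints'].round(1))
im=env.snapshot("scene");cv2.imwrite("pics/s1.png",cv2.resize(im[110:300,180:420],None,fx=3,fy=3,interpolation=cv2.INTER_CUBIC))
print(env.get_obs()['force'].round(1))
E
```

```text
2.65 [ 0.5761 -0.1304  0.0372] [ 0.3  0.2 -1.1] [-16.1   6.5  88.9   0.   84.5  78.4]
[-0.3  0.4  1. ]
```

View pics/s1.png

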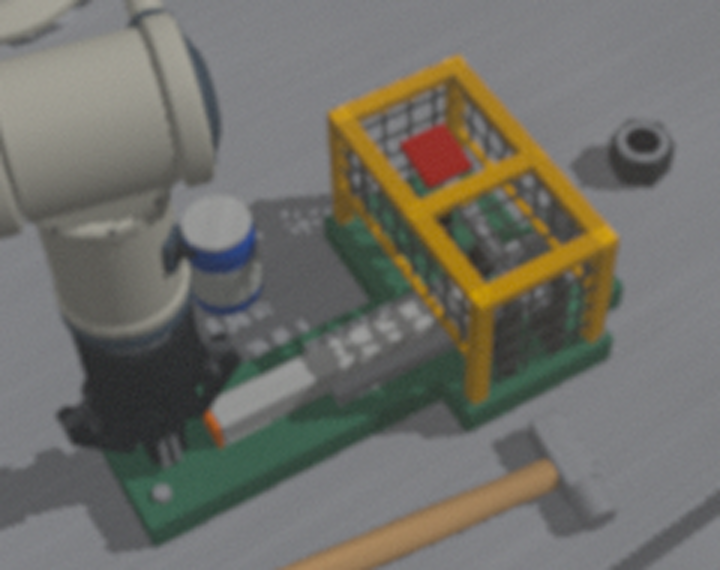

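Fingertips stand on the bed just behind the plug (crop (210,430)), in line with the tube; can and guard clear.

>>> apply_moves --moves '[[[0,-8,0,0,0,0],[0,-16,0,0,0,0],[0,-23,0,0,0,0],[0,-30,0,0,0,0],[0,-37,0,0,0,0],[0,-44,0,0,0,0],[0,-51,0,0,0,0],[0,-58,0,0,0,0],[0,-65,0,0,0,0],[0,-70,0,0,0,0]]]'

```text
clock: 3.95
position: [0.5811, -0.06, 0.0363]
orientation: [[0.997, -0.078, -0.0], [-0.078, -0.997, -0.0], [-0.0, 0.0, -1.0]]
force: [-0.3, -0.9, -0.3]
gripper_width: -0.0003
finger_force: 0.8
```

```bash
python3 - <<'E'
from cell import env
from h import *
np.set_printoptions(precision=4,suppress=True)
o=env.get_obs();print(o['clock'],o['position'].round(4),o['force'].round(1))
i=env.camera_info("wrist");im=env.snapshot("wrist");cv2.imwrite("pics/w2.png",im);S=env.camera_info("scene")
b=blobs(mask(im,(5,140,100),(17,255,255)),15);print(b)
for k in b: print(plane(i,k[1],.0425))
E
```

```text
3.95 [ 0.5811 -0.06    0.0363] [-0.3 -0.9 -0.3]
[(np.int32(511), [280.3, 263.0], [274, 238, 14, 56])]
[ 0.586  -0.0438  0.0425]
```

View pics/w2.png

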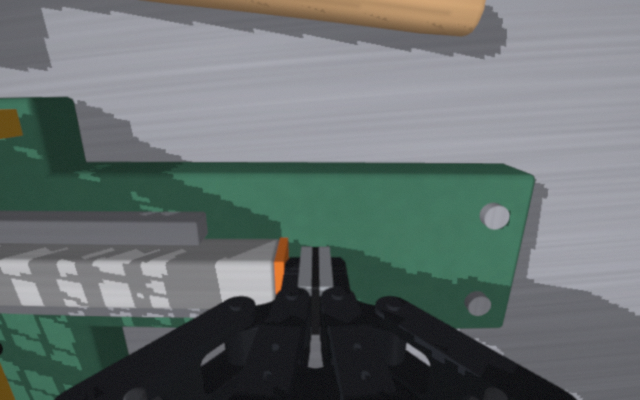

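Wrist view: fingers' back touches the plug face (plug rows 238–294, column ~285), centred on it; fence end at column ~205, which gives the remaining travel.

```bash
python3 - <<'E'
from cell import env
from h import *
i=env.camera_info("wrist")
a=plane(i,(206,214),.044);b=plane(i,(200,243),.044);t=plane(i,(288,240),.055);t2=plane(i,(282,290),.055)
y=np.array([.0785,.9969,0]);print(a,b,t,t2,a@y,b@y,t@y,t2@y)
E
```

```text
[ 0.61347749 -0.01337537  0.044     ] [ 0.59970693 -0.00804319  0.044     ] [ 0.60327523 -0.04971549  0.055     ] [ 0.57943934 -0.04458205  0.055     ] 0.03482407747896143 0.0390587334580078 -0.0022042661193788253 0.0010421380682960428
```

>>> apply_moves --moves '[[[0,-4,0,0,0,0],[0,-8,0,0,0,0],[0,-12,0,0,0,0],[0,-15,0,0,0,0],[0,-18,0,0,0,0],[0,-21,0,0,0,0],[0,-24,0,0,0,0],[0,-26,0,0,0,0],[0,-27,0,0,0,0],[0,-28,0,0,0,0]]]'

```text
clock: 5.25
position: [0.5833, -0.0326, 0.0363]
orientation: [[0.997, -0.078, 0.0], [-0.078, -0.997, -0.0], [0.0, 0.0, -1.0]]
force: [-0.2, -2.0, -0.5]
gripper_width: 0.0001
finger_force: 0.7
```

>>> apply_moves --moves '[[[0,-0.5,0,0,0,0],[0,-1,0,0,0,0],[0,-1.5,0,0,0,0],[0,-2,0,0,0,0],[0,-2.5,0,0,0,0],[0,-3,0,0,0,0],[0,-3.3,0,0,0,0],[0,-3.6,0,0,0,0],[0,-3.8,0,0,0,0],[0,-4,0,0,0,0]]]'

```text
clock: 6.5
position: [0.5836, -0.0286, 0.0363]
orientation: [[0.997, -0.078, -0.0], [-0.078, -0.997, 0.0], [-0.0, -0.0, -1.0]]
force: [-0.6, -2.0, -0.0]
gripper_width: 0.0002
finger_force: 0.7
```

>>> apply_moves --moves '[[[0,-0.5,0,0,0,0],[0,-1,0,0,0,0],[0,-1.5,0,0,0,0],[0,-2,0,0,0,0],[0,-2.3,0,0,0,0],[0,-2.6,0,0,0,0],[0,-3,0,0,0,0],[0,-3,0,0,0,0],[0,-3,0,0,0,0],[0,-3,0,0,0,0]]]'

```text
clock: 7.75
position: [0.5838, -0.0256, 0.0363]
orientation: [[0.997, -0.078, 0.0], [-0.078, -0.997, 0.0], [0.0, -0.0, -1.0]]
force: [0.5, -1.1, 0.6]
gripper_width: 0.0002
finger_force: 0.5
```

```bash
python3 - <<'E'
from cell import env
from h import *
o=env.get_obs();print(o['clock'],o['position'].round(4),o['force'].round(1))
i=env.camera_info("wrist");im=env.snapshot("wrist");cv2.imwrite("pics/w3.png",im[180:330,100:360])
cv2.imwrite("pics/w3.png",cv2.resize(im[180:330,100:360],None,fx=3,fy=3,interpolation=cv2.INTER_CUBIC))
E
```

```text
7.75 [ 0.5838 -0.0256  0.0363] [ 0.5 -1.1  0.6]
```

View pics/w3.png

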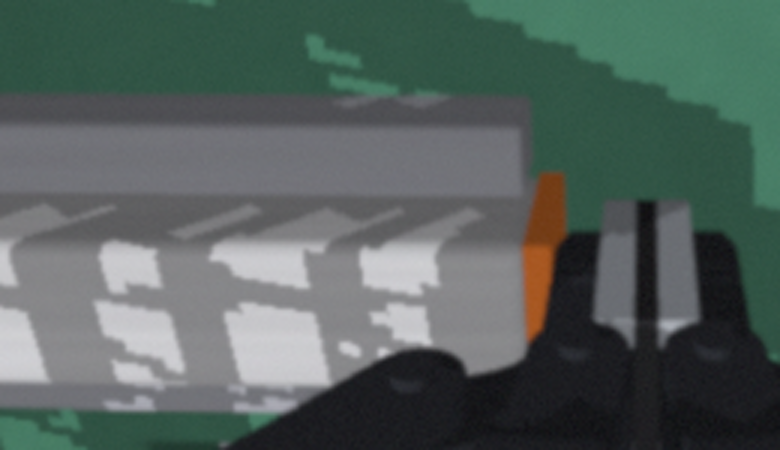

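Fence end (crop column 533) and tail face (567) are about 6 mm apart; 5 mm is expected when home, so about 1–2 mm remains.

>>> apply_moves --moves '[[[0,-0.3,0,0,0,0],[0,-0.6,0,0,0,0],[0,-0.9,0,0,0,0],[0,-1.2,0,0,0,0],[0,-1.5,0,0,0,0],[0,-1.8,0,0,0,0],[0,-2,0,0,0,0],[0,-2,0,0,0,0],[0,-2,0,0,0,0],[0,-2,0,0,0,0]]]'

```text
clock: 9.05
position: [0.5838, -0.0253, 0.0363]
orientation: [[0.997, -0.079, -0.0], [-0.079, -0.997, -0.003], [-0.0, 0.003, -1.0]]
force: [-0.9, -8.7, 0.5]
gripper_width: 0.0
finger_force: 4.0
```

>>> apply_moves --moves '[[[0,-0.5,0,0,0,0],[0,-1,0,0,0,0],[0,-1.5,0,0,0,0],[0,-2,0,0,0,0],[0,-2,0,0,0,0],[0,-2,0,0,0,0],[0,-2,0,0,0,0],[0,-2,0,0,0,0],[0,-2,0,0,0,0],[0,-2,0,0,0,0]]]'

```text
clock: 10.3
position: [0.5838, -0.0252, 0.0364]
orientation: [[0.997, -0.08, -0.001], [-0.08, -0.997, -0.006], [-0.0, 0.006, -1.0]]
force: [-1.5, -14.2, 0.1]
gripper_width: 0.0001
finger_force: 7.0
```

Rigid contact (force up, no travel): the tube is home. Retreat and rise.

>>> apply_moves --moves '[[[0,4,0,0,0,0],[0,12,0,0,0,0],[0,24,0,0,0,0],[0,24,0,0,0,0],[0,24,-30,0,0,0],[0,24,-70,0,0,0],[0,24,-115,0,0,0],[0,24,-160,0,0,0],[0,24,-195,0,0,0],[0,24,-195,0,0,0]]]'

```text
clock: 11.55
position: [0.5835, -0.0454, 0.2357]
orientation: [[0.997, -0.078, 0.007], [-0.078, -0.997, -0.001], [0.007, 0.0, -1.0]]
force: [0.4, 0.1, -0.7]
gripper_width: -0.0
finger_force: 0.0
```

```bash
python3 - <<'E'
from cell import env
o=env.get_obs();print(o['position'].round(4),o['orientation'].round(4),o['joints'].round(1))
import numpy as np
d=np.array([.526,.138,.231])-o['position'];print((o['orientation'].T@d*1000).round(1))
E
```

```text
[ 0.5835 -0.0454  0.2357] [[ 9.969e-01 -7.780e-02  7.200e-03]
 [-7.780e-02 -9.970e-01 -6.000e-04]
 [ 7.200e-03  0.000e+00 -1.000e+00]] [ -7.8   2.6  72.8   0.  104.2  86.7]
[ -71.6 -178.4    4.2]
```

>>> apply_moves --moves '[[[-9,-22,0,0,0,0],[-18,-45,0,0,0,0],[-27,-68,0,0,0,0],[-36,-90,0,0,0,0],[-45,-112,0,0,0,0],[-54,-134,0,0,0,0],[-63,-156,0,0,0,0],[-72,-178,0,0,0,0],[-72,-178,0,0,0,0],[-72,-178,0,0,0,0]]]'

```text
clock: 12.8
position: [0.5239, 0.1376, 0.2302]
orientation: [[0.997, -0.077, -0.002], [-0.077, -0.997, -0.001], [-0.002, 0.001, -1.0]]
force: [0.0, 0.3, -0.1]
gripper_width: -0.0001
finger_force: 0.0
```

```bash
python3 - <<'E'
from cell import env
from h import *
np.set_printoptions(precision=4,suppress=True)
o=env.get_obs();print(o['clock'],o['position'].round(4),o['orientation'].round(4))
i=env.camera_info("wrist");im=env.snapshot("wrist");cv2.imwrite("pics/w4.png",im)
b=blobs(mask(im,(0,180,60),(5,255,255)),100);print(b)
s=env.snapshot("scene");cv2.imwrite("pics/s4.png",s)
t=env.snapshot("top");cv2.imwrite("pics/t4.png",t)
E
```

```text
12.8 [0.5239 0.1376 0.2302] [[ 0.997  -0.0775 -0.0016]
 [-0.0775 -0.997  -0.0005]
 [-0.0016  0.0007 -1.    ]]
[(np.int32(2579), [313.6, 195.6], [289, 169, 50, 54])]
```

View pics/w4.png

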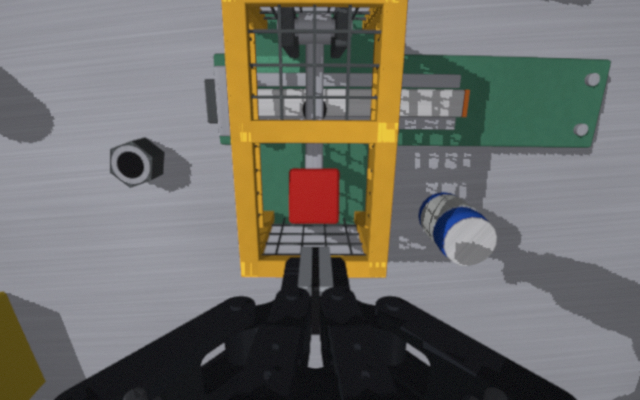

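Wrist view: window inner corners about (254,142),(372,142),(368,258),(261,258); paddle centre (314,196); tube tail at column 466 just beyond the fence end (460).

```bash
python3 - <<'E'
from cell import env
from h import *
np.set_printoptions(precision=4,suppress=True)
o=env.get_obs();i=env.camera_info("wrist");S=env.camera_info("scene");T=env.camera_info("top")
im=cv2.imread('pics/w4.png');m=mask(im,(18,150,90),(32,255,255))
for r in(165,190,215,240):
    c=np.where(m[r]>0)[0];print(r,[(int(a[0]),int(a[-1])) for a in np.split(c,np.where(np.diff(c)>2)[0]+1) if len(a)>3])
for c0 in(275,350,):
    c=np.where(m[:300,c0]>0)[0];print(c0,[(int(a[0]),int(a[-1])) for a in np.split(c,np.where(np.diff(c)>2)[0]+1) if len(a)>3])
print("paddle",tri(i,(313.6,195.6),S,(325.3,161.4)),tri(i,(313.6,195.6),T,(283.2,237.2)),plane(i,(313.6,195.6),.13))
W=[plane(i,p,.15) for p in((255,142),(372,142),(366,258),(261,258))]
print(*W,np.mean(W,0),[np.linalg.norm(W[k]-W[k-1]).round(4) for k in range(4)])
print("G",plane(i,(241,276),.15),plane(i,(387,276),.15))
R=o['orientation'].T;Wc=np.mean(W,0);print("tcp->win",(R@(Wc-o['position'])*1000).round(1))
E
```

```text
165 [(233, 260), (368, 394)]
190 [(235, 261), (367, 392)]
215 [(237, 273), (355, 390)]
240 [(239, 266), (361, 388)]
275 [(0, 5), (120, 142), (256, 276)]
350 [(0, 4), (120, 142), (256, 276)]
paddle (array([0.5262, 0.1381, 0.1253]), np.float64(3.9263830975943485e-05)) (array([0.526 , 0.1391, 0.1255]), np.float64(0.0019288194067096697)) [0.5277 0.138  0.13  ]
[0.5753 0.1742 0.15  ] [0.569  0.0946 0.15  ] [0.4808 0.1014 0.15  ] [0.4871 0.1816 0.15  ] [0.528  0.1379 0.15  ] [np.float64(0.0884), np.float64(0.0798), np.float64(0.0885), np.float64(0.0805)]
G [0.4726 0.1993 0.15  ] [0.4637 0.0854 0.15  ]
tcp->win [ 3.6 -1.3 80.9]
```

>>> apply_moves --moves '[[[2,-0.5,0,0,0,0],[2,-0.5,15,0,0,0],[2,-0.5,30,0,0,0],[2,-0.5,45,0,0,0],[2,-0.5,60,0,0,0],[2,-0.5,75,0,0,0],[2,-0.5,88,0,0,0],[2,-0.5,95,0,0,0],[2,-0.5,98,0,0,0],[2,-0.5,98,0,0,0]]]'

```text
clock: 14.2
position: [0.5265, 0.1379, 0.1335]
orientation: [[0.997, -0.078, 0.0], [-0.078, -0.997, 0.0], [0.0, -0.0, -1.0]]
force: [-0.1, -0.6, -0.4]
gripper_width: -0.0
finger_force: 0.0
```

```bash
python3 - <<'E'
from cell import env
from h import *
o=env.get_obs();print(o['clock'],o['position'].round(4),o['force'].round(1))
im=env.snapshot("scene")[110:230,270:410];w=env.snapshot("wrist")[100:340,160:480]
cv2.imwrite("pics/c5.png",np.hstack([cv2.resize(im,(460,394),interpolation=cv2.INTER_CUBIC),cv2.resize(w,(340,394))]))
E
```

```text
14.2 [0.5265 0.1379 0.1335] [-0.1 -0.6 -0.4]
```

View pics/c5.png

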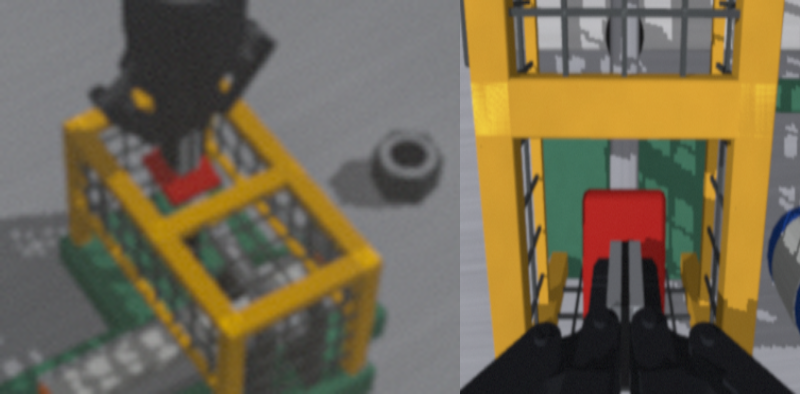

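Left (scene): shut fingers pass through the window over the paddle, knuckles above the frame; right (wrist): fingers centred between the window's side bars with ~13 mm room each side.

>>> apply_moves --moves '[[[0,0,4,0,0,0],[0,0,8,0,0,0],[0,0,11,0,0,0],[0,0,14,0,0,0],[0,0,17,0,0,0],[0,0,19,0,0,0],[0,0,21,0,0,0],[0,0,23,0,0,0],[0,0,24,0,0,0],[0,0,24,0,0,0]]]'

```text
clock: 15.55
position: [0.5265, 0.1378, 0.109]
orientation: [[0.997, -0.078, 0.0], [-0.078, -0.997, -0.0], [0.0, 0.0, -1.0]]
force: [-0.1, -0.5, 0.2]
gripper_width: -0.0001
finger_force: 0.5
```

>>> apply_moves --moves '[[[0,0,0.5,0,0,0],[0,0,1,0,0,0],[0,0,1.5,0,0,0],[0,0,2,0,0,0],[0,0,2.5,0,0,0],[0,0,3,0,0,0],[0,0,3,0,0,0],[0,0,3,0,0,0],[0,0,3,0,0,0],[0,0,3,0,0,0]]]'

```text
clock: 16.8
position: [0.5264, 0.1378, 0.1062]
orientation: [[0.997, -0.078, -0.0], [-0.078, -0.997, -0.0], [-0.0, 0.0, -1.0]]
force: [-1.8, 0.2, 2.3]
gripper_width: 0.0003
finger_force: 1.0
```

>>> apply_moves --moves '[[[0,0,0.5,0,0,0],[0,0,1,0,0,0],[0,0,1.5,0,0,0],[0,0,2,0,0,0],[0,0,2.5,0,0,0],[0,0,3,0,0,0],[0,0,3,0,0,0],[0,0,3,0,0,0],[0,0,3,0,0,0],[0,0,3,0,0,0]]]'

```text
clock: 18.05
position: [0.5264, 0.1379, 0.1049]
orientation: [[0.997, -0.078, 0.001], [-0.078, -0.997, 0.0], [0.001, -0.0, -1.0]]
force: [-6.3, -1.2, 10.6]
gripper_width: 0.0001
finger_force: 5.0
```

Stop reached (force rises, travel halts at z = 105 mm). Withdraw straight up.

>>> apply_moves --moves '[[[0,0,-4,0,0,0],[0,0,-14,0,0,0],[0,0,-28,0,0,0],[0,0,-44,0,0,0],[0,0,-60,0,0,0],[0,0,-78,0,0,0],[0,0,-96,0,0,0],[0,0,-114,0,0,0],[0,0,-127,0,0,0],[0,0,-127,0,0,0]]]'

```text
clock: 19.3
position: [0.5269, 0.138, 0.2317]
orientation: [[0.997, -0.078, 0.002], [-0.078, -0.997, 0.0], [0.002, -0.001, -1.0]]
force: [-0.1, -0.3, -0.6]
gripper_width: -0.0
finger_force: 0.0
```

```bash
python3 - <<'E'
from cell import env
from h import *
np.set_printoptions(precision=4,suppress=True)
o=env.get_obs();print(o['clock'],o['position'].round(4),o['force'].round(1))
i=env.camera_info("wrist");im=env.snapshot("wrist");cv2.imwrite("pics/w6.png",im);S=env.camera_info("scene")
b=blobs(mask(im,(0,180,60),(5,255,255)),100);s=env.snapshot("scene");c=blobs(mask(s,(0,180,60),(5,255,255)),40);print(b,c)
a0=cv2.imread('pics/w4.png')
for n,x in(("before",a0),("after",im)):print(n,blobs(mask(x,(5,140,80),(17,255,255))[:,440:500],10))
print(plane(i,b[0][1],.105),plane(i,b[0][1],.125))
print("w/h mm at .105:",[np.linalg.norm(plane(i,(b[0][2][0],b[0][1][1]),z)-plane(i,(b[0][2][0]+b[0][2][2],b[0][1][1]),z))*1000 for z in(.105,.125)])
E
```

```text
19.3 [0.5269 0.138  0.2317] [-0.1 -0.3 -0.6]
[(np.int32(2042), [314.8, 192.7], [293, 169, 45, 48])] [(np.int32(70), [319.9, 168.4], [315, 164, 11, 10])]
before [(np.int32(121), [25.5, 102.9], [22, 90, 8, 27])]
after [(np.int32(117), [25.0, 106.8], [22, 94, 7, 27])]
[0.525  0.1385 0.105 ] [0.5309 0.1381 0.125 ]
w/h mm at .105: [np.float64(38.80239570193301), np.float64(35.92129524066276)]
```

View pics/w6.png

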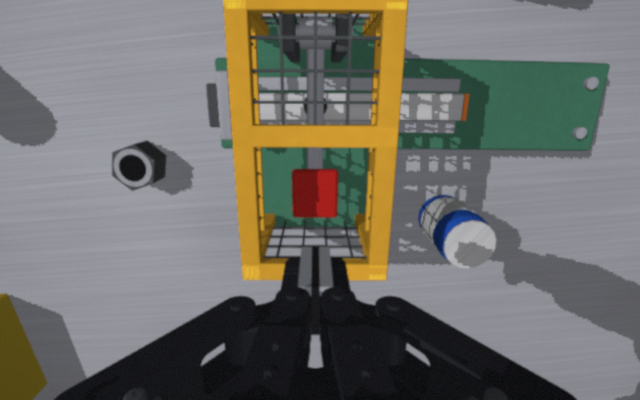

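The paddle now looks smaller (45 px against 50), and its width fits 40 mm at z ≈ 105 mm, so the lever is down. The plug is still at column 465, the bystanders haven't moved and the arm is clear.

```bash
python3 -c "
from cell import env
print(env.sign_off())"
```

```text
the job is handed in; nothing more can be done
None
```

The tube was pushed home against the end stop, the lever was pressed to its stop through the window, and the job was handed in at about 19 s with the arm clear; the sign-off gave no verdict, but my last images and force readings showed no fault.

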